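# Set the iris ring of an inspection light and mount the sample vial

### The arm

A 6-joint arm with a two-finger parallel gripper is mounted at the origin on a cart in front of the work surface, level with it; the furniture and walls round the work are solid. World frame = base frame: x ahead of the robot, y to its left, z up, the work surface at z = 0. Lengths are in m, angles in rad, forces in N, time in s.
With the tool pointing down it reaches from about 0.225 to 0.875 m from the base axis. Payload 3.4 kg.
Tool frame: the origin (TCP) lies between the finger pads; the fingertips stand 17 mm ahead of it and the grasp point (between the pads) lies 2 mm behind it; y points along the fingers, z is the direction in which the jaws open and shut, and the axes are right-handed (so a half turn about y gives the same grasp; the last joint's range is limited). The gripper opens to 85 mm and grips with 20 to 120 N. Pads are 22 mm wide; open, the fingers measure 114 mm over their backs; the gripper's body (76 mm by 85 mm) begins 54 mm behind the grasp point. The pads swing forward as they close: fully open they stand 13 mm farther back than shut.
Start: joints at [-0.121, 0.276, 1.505, -0, 1.361, -0.121], TCP at [0.575, -0, 0.248] pointing down, gripper open.
Joint ranges: [-2.89, 2.89], [-0.75, 2.08], [0.22, 2.7], [-1.18, 4.32], [0.11, 2.71], [-2.7, 2.7]. Speed limits (rad/s): [2.57, 2.57, 3.14, 3.14, 3.14, 3.14].

### API

Orientations are given as a unit quaternion [w, x, y, z].
In Python, from rig import manip, get_image, camera_model, sign_off, spot_in, silhouettes, spot_point gives the robot as it stands.
- The arm moves only by the tool jog_arm, never from a script. Its argument "targets" is a list of rows, each a list of 3 entries, a list of its own where there are three numbers: the finger opening in m, from 0 to 0.0854, then the shift along the world's x, y, z in m, then the turn about the world's z in rad. In form: [[claw, [x, y, z], spin], ...]. A call has 1 to 10 rows; each row shifts and turns the commanded pose from where the row before left it; what a row does not reach is not made up. A row lasts 1/8 s, in which the tool goes at most 62.5 mm and 10.7 degrees, less where a joint would pass 70% of its speed; a pose out of reach is approached as far as the arm can. A call with a gripper value outside its range is refused whole. The fingers move at their own pace and stop on an object; "force" is the grip in N (left out, the last holds). Time passes only in rows, so rows that do not move let the fingers close. It gives the time, the measured TCP pose, the force and the opening at its end, in the units of the state.
- manip.get_state(): the state, without advancing time (a new reading comes with each control period).
- get_image(name): name is "scene" or "side" or "wrist"; returns (picture, depth): 420x560x3 uint8, red, green, blue; 420x560 float32, m along the optical axis (not along the pixel's ray), 0 where there is no reading.
- camera_model(name): a dict with "mtx" (3x3 intrinsics, pixels), "distortion" ([k1, k2, p1, p2, k3] as OpenCV has them; the pictures are not rectified), "world_from_camera" (4x4, takes a point from camera to world coordinates). Camera axes: x right, y up, looking along -z (the intrinsics and any distortion apply to the point x, -y, -z); pixel columns grow to the right and rows downward; lengths in m; the calibration is good to about 2 mm. A picture is of the moment at which its call begins: read the wrist's pose just before it. camera_model takes no time and is no camera call; for the wrist camera it gives the pose at the moment of the call.
- sign_off(): hands the job in, once; it reports no verdict.
Trained networks look in the newest picture that a camera, given by its name, has taken for a name from the list of things; names that differ only in an ending like _2 or _b are one class to them, and where a whole thing is asked for, a point or a joint stands for the part that bears it (a point fixed in the world has none). Each returns a list of dicts, best first, with "score" (0 to 1); they miss things now and then, are a little off and sometimes report something else, mostly with a low value. They report only what shows in the picture. A call takes as long as a camera call. They do not tell look-alikes from the thing itself.
- spot_in(name, camera): "position" ([column, row] in pixels, amid what is visible of it).
- silhouettes(name, camera): "mask" (420x560 bool, what is visible of it) and "position" ([column, row] in pixels, amid what is visible of it).
- spot_point(name, camera): "position" ([column, row] in pixels: a listed point, or the origin of a listed thing).
The state is a dict: "clock": time; "qpos": joint angles; "qd": joint speeds; "effort": joint torques, N m; "position": TCP position; "ee_rot": TCP orientation; "contact_force": force on the tool from outside, world axes, zero at the start; "moment": the same for the moment, N m; "width": finger opening in m.
Only numpy, scipy, OpenCV 4.12 (cv2) and the standard library are available. Lean on these libraries where they do the work, as an engineer would, in place of code of your own. Each camera call takes 0.05 s, during which the arm holds its last target.

### The job

Lift the orange dust cap off the inspection light and stand it, knob up, on the free worktop. Then turn the light's slim black iris ring until its white line lines up with the red line on the fixed grey collars above and below it, handling only the ring and not the two collars, and let go. Last, stand the red-capped vial upright in the middle of the white disc on top of the light, leaving the ring on its mark and the other vials, the dish and the tape where they are.

Things in the scene. Friction and masses are not known exactly. Their poses are not given: they have to be found in the camera images.
- column: The inspection light, fixed to the worktop: white lamp base 120 x 110 x 38 mm (x, y, z) carrying, one above another on its vertical centre axis: fixed lower collar, iris ring, fixed upper collar. Total height 115 mm. Origin on the axis at worktop height; z up; -x is its front, where the red line is.
- lower_collar: Fixed grey collar below the ring, diameter 66 mm, from 42 to 75 mm above the worktop (a 74 mm flange at its foot, 38 to 42 mm), so it stands out 3 mm beyond the ring. A red line 5 mm wide runs up its front. Not to be touched by the robot. Origin as for the column.
- upper_collar: Fixed grey collar above the ring, diameter 50 mm, from 93 to 115 mm above the worktop, so it stands back 5 mm from the ring. A red line 5 mm wide runs up its front. The white disc, diameter 47 mm, is its flat top. Not to be touched by the robot. Origin as for the column.
- iris_ring (a joint): Turning angle of the iris ring (rad): a black ribbed ring, diameter 60 mm, 16 mm tall, from 76 to 92 mm above the worktop, on the column's axis. 0: its white line (5 mm wide, on side and top edge) is in line with the red lines; positive: turned anticlockwise seen from above. Starts between -1.25 and -0.55 (to be turned anticlockwise). Stops at -1.5 and 0.7. Turns stiffly with 0.08 N m of friction and stays where it is left.
- ring_mid (a point): Centre of the iris ring, on the axis at half its height, 84 mm above the worktop.
- ring_line (a point): Middle of the white line on the ring's side, 30 mm from the axis; turns with the ring.
- mark (a point): Top end of the red line on the lower collar, 33 mm from the axis, 75 mm above the worktop, at the column's front.
- stage (a point): Centre of the white disc on top of the column, 115 mm above the worktop.
- cap: Loose orange dust cap, 90 g, diameter 74 mm, open below (inner diameter 68 mm, 38 mm deep), with a round grip knob of diameter 24 mm on its flat top, from 42 to 66 mm above its lower rim. At the start it stands over ring and upper collar, its lower rim 77 mm and its knob's top 143 mm above the worktop. Origin: centre of its lower rim, z up through the knob.
- vial_d: The sample vial: clear glass with a RED screw cap, diameter 27 mm, 64 mm tall, about 50 g, standing on the worktop. Origin: centre of its underside, z up.
- vial_a: Another vial, BLACK cap, yellow filling, diameter 27 mm, 64 mm tall; leave alone. Origin: centre of its underside.
- vial_b: Another vial, WHITE cap, purple filling, diameter 27 mm, 64 mm tall; leave alone. Origin: centre of its underside.
- petri_0: Clear dish, diameter 93 mm, 15 mm tall, on the worktop; leave alone. Origin: centre of its underside.
- tape_1: Roll of tan tape lying flat, diameter 96 mm, 25 mm tall; leave alone. Origin: centre of its underside.
There are look-alikes about, which are no part of the job. Of the things shaped like the cap, the orange one is meant.

How it is judged:
By the outcome, as a careful person would: the job done as asked, in the order asked, and still so for the second after the job is handed in, with the robot touching nothing.
It also fails if it takes over 67 s, if anything falls off the work surface, if the arm or the gripper's body presses on something with over 40 N, if the wrist force passes 120 N, or if a joint passes its speed limit or range.

## Working session

There is one attempt and no reset: what is moved stays moved. The work goes in short steps, Python scripts to look and compute and a tool call to move; the robot and the scene stay as the last step left them, time stands still between calls to the robot, and variables do not carry over. Pictures are saved under pics/ and viewed, and the job is handed in when it is done.

Besides the shell and the picture viewer there is one more tool, called after ">>>" as a command line: name --argument value ..., lists and objects as JSON in quotes. jog_arm: Moves the arm, as the interface text tells. Its arguments: {"type":"object","properties":{"targets":{"type":"array","items":{"type":"array"}},"force":{"type":"number"}},"required":["targets"]}

```bash
mkdir -p pics; ls; cat > h.py <<'E'
from rig import *
import numpy as np, cv2
def save(n,f,crop=None,k=1):
    p,d=get_image(n); q=p
    if crop: x0,y0,x1,y1=crop; q=p[y0:y1,x0:x1]
    if k!=1: q=cv2.resize(q,None,fx=k,fy=k,interpolation=cv2.INTER_CUBIC)
    cv2.imwrite('pics/'+f,q[:,:,::-1]); return p,d
def ray(cam,uv,M=None):
    m=M or camera_model(cam); K=np.array(m['mtx'],float);D=np.array(m['distortion'],float);T=np.array(m['world_from_camera'])
    u=cv2.undistortPoints(np.array([[uv]],float),K,D)[0,0]
    return T[:3,3],T[:3,:3]@np.array([u[0],-u[1],-1.])
def atz(cam,uv,z,M=None):
    o,r=ray(cam,uv,M); return o+r*(z-o[2])/r[2]
def atd(cam,uv,d,M=None):
    o,r=ray(cam,uv,M); return o+r*d
def proj(cam,P,M=None):
    m=M or camera_model(cam); K=np.array(m['mtx'],float);D=np.array(m['distortion'],float);T=np.array(m['world_from_camera'])
    c=(np.asarray(P)-T[:3,3])@T[:3,:3]; c=c*[1,-1,-1]
    return cv2.projectPoints(c.reshape(-1,1,3),np.zeros(3),np.zeros(3),K,D)[0][:,0]
E
python3 - <<'E'
from h import *
for c in ['scene','side','wrist']: save(c,c+'0.png')
for c in ['scene','side']:
    print(c,np.round(camera_model(c)['world_from_camera'],2).tolist())
    get_image(c)
    for n in ['cap','vial_d','column','petri_0','tape_1']:
        print(n,[(np.round(s['score'],2),np.round(s['position'])) for s in spot_in(n,c)])
print(manip.get_state())
E
```

```text
pics
scene [[0.86, 0.32, -0.41, 0.14], [-0.52, 0.56, -0.65, -0.83], [0.02, 0.76, 0.65, 0.79], [0.0, 0.0, 0.0, 1.0]]
cap [(np.float64(0.88), array([224., 174.])), (np.float64(0.79), array([283., 229.])), (np.float64(0.72), array([209., 165.])), (np.float64(0.72), array([361., 242.]))]
vial_d [(np.float64(0.71), array([293., 257.])), (np.float64(0.71), array([305., 333.])), (np.float64(0.58), array([316., 288.]))]
column [(np.float64(0.6), array([227., 199.])), (np.float64(0.45), array([390., 282.])), (np.float64(0.21), array([306., 332.]))]
petri_0 [(np.float64(0.58), array([362., 241.]))]
tape_1 [(np.float64(0.6), array([380., 304.]))]
side [[0.98, 0.05, -0.18, 0.39], [-0.19, 0.4, -0.9, -1.02], [0.02, 0.92, 0.4, 0.52], [0.0, 0.0, 0.0, 1.0]]
cap [(np.float64(0.67), array([256., 197.])), (np.float64(0.61), array([287., 242.]))]
vial_d [(np.float64(0.89), array([281., 287.])), (np.float64(0.81), array([278., 263.])), (np.float64(0.73), array([252., 224.])), (np.float64(0.5), array([254., 214.]))]
column [(np.float64(0.61), array([254., 223.]))]
petri_0 [(np.float64(0.58), array([350., 268.]))]
tape_1 []
{'clock': 0.75, 'qpos': array([-1.21042967e-01,  2.75856153e-01,  1.50487021e+00, -2.45147081e-05,
        1.36070675e+00, -1.20986641e-01]), 'qd': array([ 8.74526127e-04,  9.13651389e-04, -8.28765869e-04, -6.93409183e-04,
        3.97107657e-04,  9.66962443e-05]), 'effort': array([-7.12063274e-05, -4.16558576e+01, -2.46075118e+01, -1.25589040e-04,
        2.24209621e-04, -1.88970972e-05]), 'position': array([ 5.75037672e-01, -4.30703732e-05,  2.48364936e-01]), 'ee_rot': array([-0.5000153 ,  0.49995909, -0.49996317,  0.50006244]), 'contact_force': array([-0.43935662,  0.26641246, -0.52091659]), 'moment': array([-0.02846058,  0.02008578,  0.02510733]), 'width': 0.08551646603385954}
```

View pics/scene0.png

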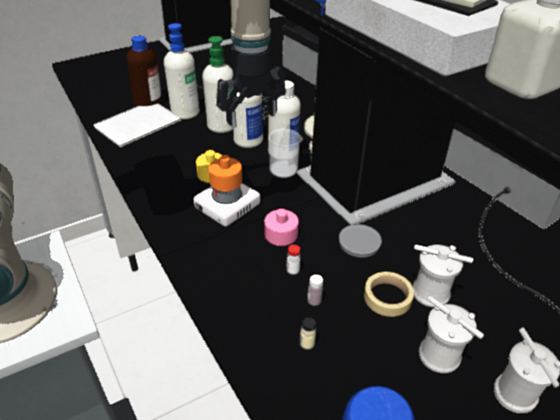

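View pics/side0.png

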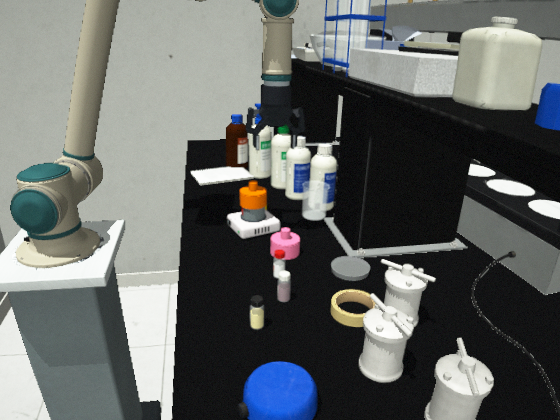

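View pics/wrist0.png

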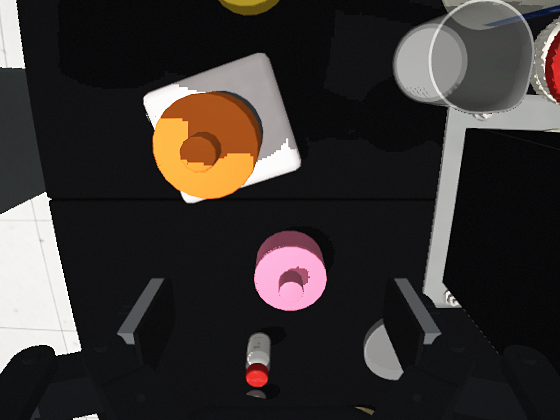

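The scene picture shows orange (225,178), yellow (209,165) and pink (282,229) cap shapes. Only the orange one sits on the white light, so it is the one meant. The red-capped vial is at (293,260); the white-capped (316,290) and black-capped (307,334) ones are the others.

```bash
python3 - <<'E'
from h import *
M=camera_model('wrist'); p,d=get_image('wrist')
print(np.round(M['world_from_camera'],3).tolist())
for n in ['cap','vial_d','column','petri_0']:
    for f in (spot_in,spot_point):
        print(n,f.__name__,[(round(s['score'],2),np.round(s['position'])) for s in f(n,'wrist')])
# cloud
import itertools
def cloud(c,p,d,M):
    v,u=np.nonzero(d>0); K=np.array(M['mtx'],float);D=np.array(M['distortion'],float);T=np.array(M['world_from_camera'])
    q=cv2.undistortPoints(np.stack([u,v],1).astype(float)[:,None],K,D)[:,0]; z=d[v,u][:,None]
    P=np.hstack([q[:,:1]*z,-q[:,1:]*z,-z])@T[:3,:3].T+T[:3,3]
    return P,p[v,u].astype(int)
for c in ['wrist','scene','side']:
    M=camera_model(c); p,d=get_image(c); P,C=cloud(c,p,d,M)
    near=(abs(P[:,0]-.55)<.35)&(abs(P[:,1])<.6)
    org=(C[:,0]>120)&(C[:,2]<50)&(C[:,1]<.75*C[:,0])&(C[:,1]>.35*C[:,0])&near
    for zl,zh in [(.137,.15),(.112,.125)]:
        s=P[org&(P[:,2]>zl)&(P[:,2]<zh)]
        if len(s)>10:
            (x,y),r=cv2.minEnclosingCircle(s[:,:2].astype(np.float32)); print(c,zl,len(s),'med z',np.median(s[:,2]),'circ',x,y,r,'mean',s.mean(0))
    wh=(C.min(1)>110)&(C.max(1)-C.min(1)<40)&near&(abs(P[:,2]-.038)<.006)&(abs(P[:,0]-.51)<.12)&(abs(P[:,1]-.12)<.13)
    if wh.sum()>50: print(c,'base',wh.sum(),cv2.minAreaRect(P[wh][:,:2].astype(np.float32)))
    red=(C[:,0]>130)&(C[:,1]<60)&(C[:,2]<60)&near&(P[:,2]>.04)&(P[:,2]<.075)
    if red.sum()>10: print(c,'red',red.sum(),P[red].mean(0),P[red].min(0),P[red].max(0))
    pk=(C[:,0]>150)&(C[:,2]>100)&(C[:,0]-C[:,1]>60)&near
    if pk.sum()>10: print(c,'pink',P[pk].mean(0),P[pk].min(0),P[pk].max(0))
for c in ['scene','side']:
    get_image(c)
    for n in ['vial_d','petri_0','tape_1','cap','column']:
        print(c,n,[(round(s['score'],2),np.round(atz(c,s['position'],0.077 if n=='cap' else 0),3)) for s in spot_point(n,c)])
E
```

```text
[[1.0, 0.0, 0.002, 0.576], [-0.001, 0.947, 0.321, 0.084], [-0.002, -0.321, 0.947, 0.374], [0.0, 0.0, 0.0, 1.0]]
cap call [(0.77, array([208., 140.])), (0.56, array([248.,   2.]))]
cap call [(0.97, array([212., 137.])), (0.87, array([291., 261.]))]
vial_d call [(0.7, array([258., 360.]))]
vial_d call [(0.67, array([258., 341.])), (0.42, array([255., 395.]))]
column call [(0.98, array([256., 100.]))]
column call []
petri_0 call [(0.7, array([380., 352.])), (0.69, array([254.,  99.]))]
petri_0 call [(0.56, array([398., 339.]))]
wrist 0.137 830 med z 0.14324366473611502 circ 0.5231772661209106 0.04034274071455002 0.012062572874128819 mean [0.52413896 0.04265419 0.14317835]
wrist 0.112 3488 med z 0.11923199363113676 circ 0.5229721665382385 0.040853988379240036 0.037094760686159134 mean [0.53222767 0.05731631 0.1192027 ]
wrist base 6276 ((0.5232786536216736, 0.0406142994761467), (0.11867646127939224, 0.10814003646373749), 18.0700740814209)
wrist red 593 [ 0.71861576 -0.01887797  0.05078761] [ 0.53873524 -0.2244407   0.04000665] [0.83084269 0.12549068 0.06696534]
wrist pink [ 0.58498228 -0.
[... 1438 characters left out ...]
([ 0.48 , -0.382,  0.   ])), (0.72, array([ 0.556, -0.209,  0.   ]))]
scene petri_0 [(0.56, array([ 0.719, -0.221, -0.   ]))]
scene tape_1 [(0.88, array([ 0.674, -0.365,  0.   ]))]
scene cap [(0.96, array([0.52 , 0.043, 0.077])), (0.7, array([0.51 , 0.066, 0.077])), (0.69, array([ 0.55 , -0.172,  0.077]))]
scene column [(0.85, array([0.53, 0.04, 0.  ]))]
side vial_d [(0.88, array([ 0.539, -0.312,  0.   ])), (0.83, array([ 0.471, -0.377,  0.   ])), (0.74, array([ 0.553, -0.216,  0.   ]))]
side petri_0 [(0.72, array([ 0.724, -0.229,  0.   ]))]
side tape_1 [(0.95, array([ 0.678, -0.37 ,  0.   ]))]
side cap [(0.77, array([0.524, 0.039, 0.077]))]
side column [(0.75, array([0.523, 0.048, 0.   ]))]
```

```bash
python3 - <<'E'
from h import *
M=camera_model('wrist')
print(proj('wrist',[[.66,0.0,0],[.64,-.0,0],[.66,.04,0],[.62,0,0],[.70,0,0],[.43,-.06,0],[.39,-.06,0]],M).round())
print('tcp tip proj',proj('wrist',[[.523,.0405,.143]],M).round())
p,d=get_image('wrist'); 
# finger tip depth in the wrist image
M=camera_model('wrist')
for uv in [(160,285),(130,335),(397,285),(430,335),(165,280),(118,330),(400,280)]: print(uv,d[uv[1],uv[0]],atd('wrist',uv,d[uv[1],uv[0]],M).round(4))
cv2.imwrite('pics/crop1.png',cv2.resize(p[40:220,120:440],None,fx=2.4,fy=2.4)[:,:,::-1])
E
```

```text
[[361. 167.]
 [342. 167.]
 [364. 128.]
 [323. 167.]
 [400. 167.]
 [146. 221.]
 [110. 221.]]
tcp tip proj [[196. 154.]]
(160, 285) 0.1365584 [0.5312 0.0123 0.2541]
(130, 335) 0.10907395 [0.5306 0.0121 0.2832]
(397, 285) 0.13705862 [0.6195 0.0119 0.2535]
(430, 335) 0.11106428 [0.6218 0.0107 0.2814]
(165, 280) 0.140927 [0.5317 0.0118 0.2497]
(118, 330) 0.11791689 [0.523  0.0078 0.2754]
(400, 280) 0.14078608 [0.6218 0.0118 0.2497]
```

View pics/crop1.png

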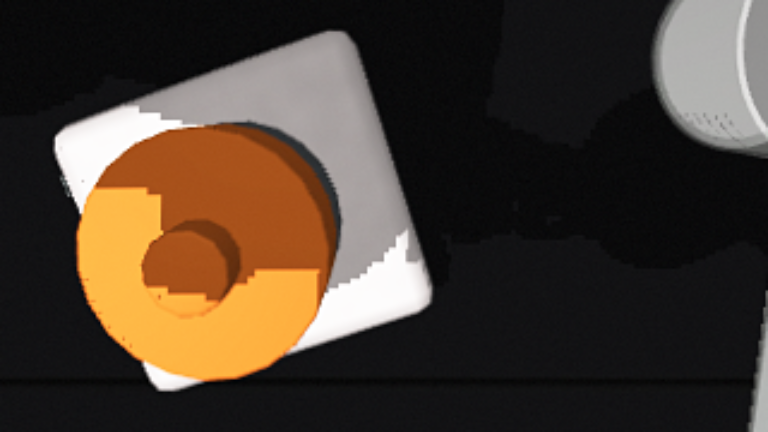

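The crop confirms the orange cap, with its knob at about wrist (200,152), so I'm going to it.

>>> jog_arm --targets '[[0.05,[-0.026,0.02,-0.02],0],[0.05,[-0.026,0.02,-0.02],0],[0.05,[0,0,-0.035],0],[0.05,[0,0,-0.025],0],[0.05,[0,0,-0.01],0],[0.05,[0,0,0],0],[0.05,[0,0,0],0]]' --force 30

```text
clock: 2.88
position: [0.524, 0.0399, 0.1393]
ee_rot: [-0.501, 0.499, -0.499, 0.501]
contact_force: [0.6, -0.2, 0.3]
width: 0.0502
```

```bash
python3 - <<'E'
from h import *
p,d=save('wrist','w2.png'); save('side','s2.png',(180,130,340,250),4)
M=camera_model('wrist'); print(manip.get_state()['position'])
np.savez('w2.npz',d=d)
E
```

```text
[0.5238845  0.0399014  0.13938156]
```

View pics/w2.png

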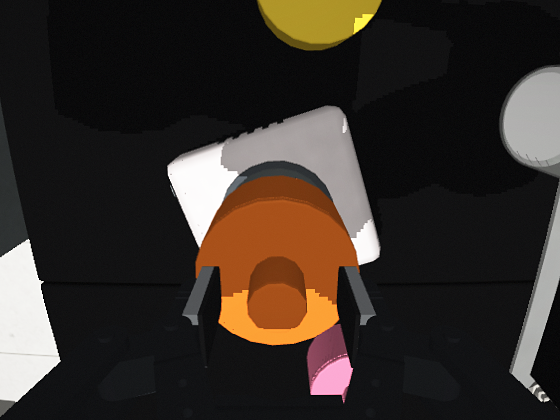

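View pics/s2.png

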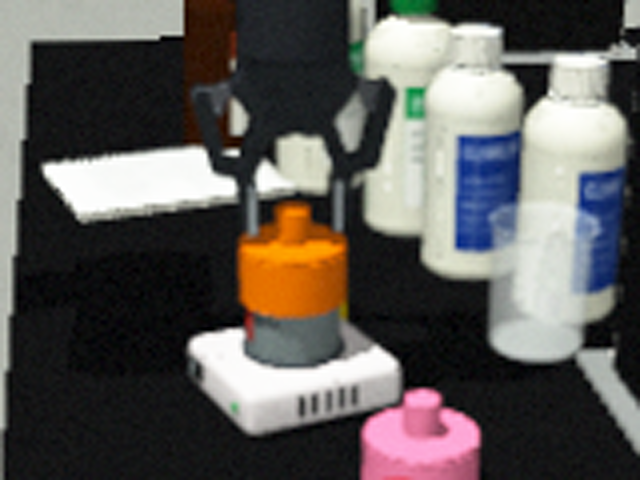

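The wrist view shows the knob (277,300) midway between the fingers (205 and 355), with the tips clear of the cap top. I'll close and lift.

>>> jog_arm --targets '[[0.015,[0,0,0],0],[0.015,[0,0,0],0],[0.015,[0,0,0],0],[0.015,[0,0,0],0],[0.015,[0,0,0],0],[0.015,[0,0,0.005],0],[0.015,[0,0,0.01],0]]' --force 40

```text
clock: 3.85
position: [0.5224, 0.04, 0.153]
ee_rot: [0.5, -0.5, 0.5, -0.5]
contact_force: [0.1, -0.5, -0.8]
width: 0.0226
```

```bash
python3 - <<'E'
from h import *
d=np.load('w2.npz')['d']; M=camera_model('wrist'); T=np.array(M['world_from_camera']); s=manip.get_state()
print(s['position'],s['width'],s['contact_force'])
dz=s['position'][2]-0.1394
for uv in [(190,318),(195,300),(205,272),(209,268),(212,272),(345,268),(350,272),(370,316)]: print(uv,(atd('wrist',uv,d[uv[1],uv[0]],M)-s['position']).round(4))
E
```

```text
[0.52239827 0.0400192  0.15304897] 0.022560461834419655 [ 0.12921499 -0.50312074 -0.8148287 ]
(190, 318) [-0.0284  0.0113  0.0247]
(195, 300) [-0.0284  0.0127  0.0163]
(205, 272) [-0.029   0.0119 -0.005 ]
(209, 268) [-0.0278  0.0125 -0.0074]
(212, 272) [-0.0262  0.0121 -0.0049]
(345, 268) [ 0.0271  0.012  -0.0084]
(350, 272) [ 0.0288  0.0115 -0.006 ]
(370, 316) [0.0303 0.011  0.023 ]
```

>>> jog_arm --targets '[[0.015,[0,0,0.03],0],[0.015,[0,0,0.03],0],[0.015,[0.04,-0.012,0],0],[0.015,[0.045,-0.013,0],0],[0.015,[0.043,-0.015,0],0],[0.015,[0,0,-0.05],0],[0.015,[0,0,-0.05],0],[0.015,[0,0,-0.03],0],[0.015,[0,0,0],0],[0.015,[0,0,0],0]]'

```text
clock: 5.1
position: [0.6522, -0.0001, 0.0848]
ee_rot: [-0.501, 0.499, -0.499, 0.501]
contact_force: [-0.1, -0.7, -0.9]
width: 0.0226
```

```bash
python3 - <<'E'
from h import *
save('side','s3.png',(200,150,380,290),4); print(manip.get_state()['position'])
E
```

```text
[ 6.52523123e-01 -1.27141123e-04  8.54058559e-02]
```

View pics/s3.png

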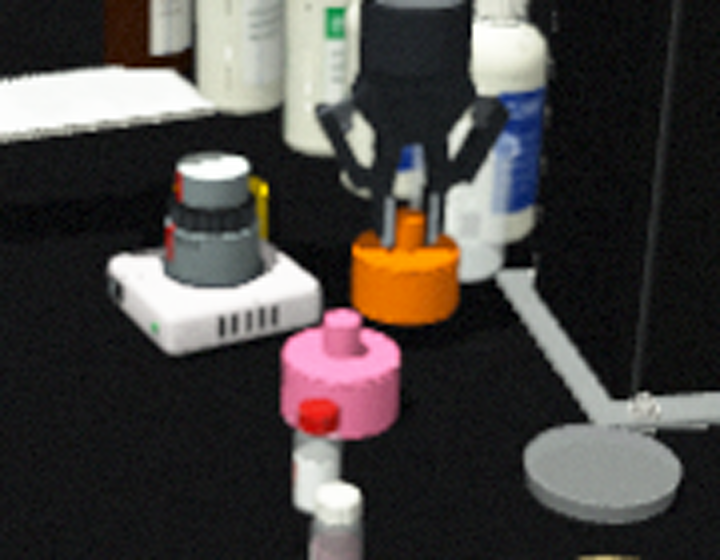

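The cap hangs level at side-crop (405,270), over free worktop. The light's ring is exposed at (215,215). I'll lower the last 22 mm and release.

>>> jog_arm --targets '[[0.015,[0,0,-0.012],0],[0.015,[0,0,-0.006],0],[0.015,[0,0,-0.004],0],[0.015,[0,0,0],0]]'

```text
clock: 5.65
position: [0.6507, 0.0, 0.0621]
ee_rot: [0.5, -0.5, 0.5, -0.5]
contact_force: [-0.7, 0.5, 4.8]
width: 0.0223
```

Touchdown shows as +5 N. Now open and rise, moving back to view the ring.

>>> jog_arm --targets '[[0.05,[0,0,0.001],0],[0.05,[0,0,0],0],[0.05,[0,0,0],0],[0.05,[0,0,0.04],0],[0.05,[0,0,0.05],0],[0.08,[0,0,0.05],0],[0.08,[-0.06,0,0.0],0],[0.08,[-0.06,0,0.0],0],[0.08,[0,0,0],0],[0.08,[0,0,0],0]]'

```text
clock: 6.9
position: [0.5318, -0.0001, 0.2029]
ee_rot: [-0.501, 0.499, -0.499, 0.501]
contact_force: [0.1, -0.4, 0.3]
width: 0.0798
```

```bash
python3 - <<'E'
from h import *
print(manip.get_state()['position'],manip.get_state()['width'])
M=camera_model('wrist'); p,d=save('wrist','w4.png')
np.savez('w4.npz',p=p,d=d,**{k:np.array(v) for k,v in M.items()})
for n in ['ring_line','mark','stage','ring_mid']: print(n,[(round(s['score'],2),np.round(s['position'])) for s in spot_point(n,'wrist')])
E
```

```text
[ 5.31793411e-01 -1.12311931e-04  2.02910305e-01] 0.07983022385601522
ring_line [(0.75, array([235., 120.]))]
mark [(0.87, array([223., 160.]))]
stage [(0.81, array([260., 161.])), (0.32, array([220., 162.]))]
ring_mid [(0.52, array([271., 134.]))]
```

View pics/w4.png

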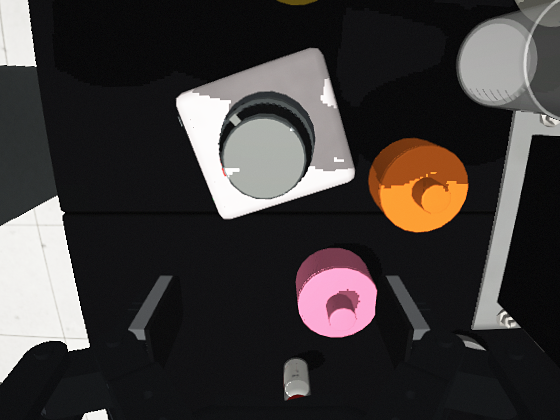

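The wrist view shows the cap standing knob-up at (420,185). The white line is at (235,120) on the ring and the red mark at about (223,170). Next: the axis and the angles.

```bash
cat > ang.py <<'E'
from h import *
def pts(P_p,d,M,mask):
    v,u=np.nonzero(mask&(d>0)); K=np.array(M['mtx'],float);D=np.array(M['distortion'],float);T=np.array(M['world_from_camera'])
    q=cv2.undistortPoints(np.stack([u,v],1).astype(float)[:,None],K,D)[:,0]; z=d[v,u][:,None]
    return np.hstack([q[:,:1]*z,-q[:,1:]*z,-z])@T[:3,:3].T+T[:3,3], P_p[v,u].astype(int), np.stack([u,v],1)
def analyse(p,d,M,ax0=(.523,.0405)):
    A,C,UV=pts(p,d,M,np.ones(d.shape,bool))
    r0=np.hypot(A[:,0]-ax0[0],A[:,1]-ax0[1])
    top=A[(r0<.03)&(abs(A[:,2]-.115)<.005)]
    (x,y),r=cv2.minEnclosingCircle(top[:,:2].astype(np.float32)); print('disc',len(top),round(x,4),round(y,4),round(r,4),'mean',top.mean(0).round(4))
    b=(abs(A[:,2]-.038)<.006)&(abs(A[:,0]-ax0[0])<.09)&(abs(A[:,1]-ax0[1])<.09)&(C.min(1)>90)
    print('base',[np.round(q,4) for q in cv2.minAreaRect(A[b][:,:2].astype(np.float32))])
    for cx,cy in [(x,y),ax0]:
        r=np.hypot(A[:,0]-cx,A[:,1]-cy)
        w=(r>.0265)&(r<.0315)&(A[:,2]>.08)&(A[:,2]<.096)&(C.min(1)>110)
        if w.any():
            a=np.degrees(np.arctan2(A[w,1]-cy,A[w,0]-cx))%360; print('white n',w.sum(),'ang',np.median(a).round(1),a.min().round(1),a.max().round(1),UV[w].mean(0).round(1))
        R=(C[:,0]>100)&(C[:,1]<.65*C[:,0])&(C[:,2]<.65*C[:,0])&(r<.036)
        if R.any():
            a=np.degrees(np.arctan2(A[R,1]-cy,A[R,0]-cx))%360; print('red n',R.sum(),'ang',np.median(a).round(1),a.min().round(1),a.max().round(1),'z',A[R,2].min().round(3),A[R,2].max().round(3))
if __name__=='__main__':
    z=np.load('w4.npz'); M={k:z[k] for k in ['mtx','distortion','world_from_camera']}
    analyse(z['p'],z['d'],M)
E
sed -i 's/M or camera_model/M if M is not None else camera_model/' h.py
python3 ang.py
python3 - <<'E'
from h import *
z=np.load('w4.npz');p=z['p']; cv2.imwrite('pics/w4c.png',cv2.resize(p[80:220,190:340],None,fx=4,fy=4,interpolation=cv2.INTER_CUBIC)[:,:,::-1])
E
```

```text
disc 5571 0.5228 0.0404 0.0255 mean [0.5232 0.0415 0.1153]
base [array([0.5231, 0.0406]), array([0.1193, 0.1087]), np.float64(18.1244)]
white n 77 ang 133.5 126.6 199.8 [229.1 129.6]
red n 15 ang 197.2 193.1 203.7 z 0.091 0.116
white n 77 ang 134.0 127.1 199.8 [229.1 129.6]
red n 15 ang 197.3 193.2 203.6 z 0.091 0.116
```

View pics/w4c.png

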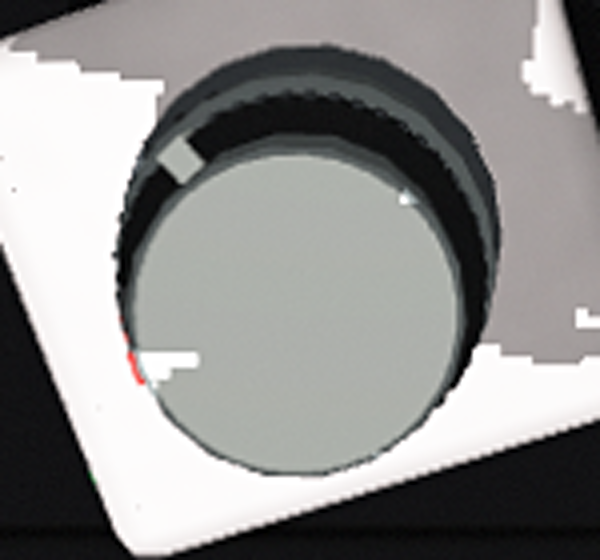

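```bash
python3 - <<'E'
from h import *
z=np.load('w4.npz'); M={k:z[k] for k in ['mtx','distortion','world_from_camera']}
for uv in [(235.5,120),(232,123.5),(238,117)]:
    P=atz('wrist',uv,.092,M); print(P.round(4),np.degrees(np.arctan2(P[1]-.0405,P[0]-.523)).round(1),np.hypot(P[1]-.0405,P[0]-.523).round(4))
tcp=np.array([.5318,-.0001,.2029])
for r in np.arange(272,282):
    o,w=ray('wrist',(170,float(r)),M); t=(tcp[1]+.011-o[1])/w[1]; P=o+t*w
    print(r,(P-tcp).round(4), z['p'][r,166:174].sum(1), z['d'][r,166:174:3].round(3))
print(manip.get_state()['qpos'].round(3))
E
```

```text
[0.5052 0.0606 0.092 ] 131.5 0.0269
[0.5029 0.0585 0.092 ] 138.1 0.027
[0.5068 0.0625 0.092 ] 126.4 0.0273
272 [-0.0436  0.011  -0.0066] [57 58 59 57 52 54 54 57] [0.369 0.37  0.369]
273 [-0.0433  0.011  -0.0058] [57 49 52 47 55 57 58 49] [0.368 0.368 0.37 ]
274 [-0.0431  0.011  -0.0049] [41 47 47 47 49 46 53 55] [0.37  0.369 0.369]
275 [-0.0429  0.011  -0.0041] [121 122 123 117 119 121  89  54] [0.369 0.37  0.37 ]
276 [-0.0427  0.011  -0.0033] [236 235 235 238 235 230 146  59] [0.143 0.143 0.144]
277 [-0.0425  0.011  -0.0025] [257 256 252 255 262 203  86  41] [0.142 0.143 0.144]
278 [-0.0423  0.011  -0.0018] [253 252 253 259 251 141  49  40] [0.142 0.141 0.141]
279 [-0.042  0.011 -0.001] [255 249 254 261 196  87  44  41] [0.141 0.141 0.14 ]
280 [-0.0418  0.011  -0.0002] [251 256 254 238 127  38  44  47] [0.141 0.142 0.141]
281 [-0.0416  0.011   0.0005] [254 255 245 172  68  46  49  42] [0.14  0.14  0.139]
[-0.131  0.243  1.671 -0.     1.228 -0.131]
```

>>> jog_arm --targets '[[0.076,[-0.0088,0.0206,0],0.18],[0.076,[0,0.02,0],0.18],[0.076,[0,0,0],0.18],[0.076,[0,0,-0.03],0.18],[0.076,[0,0,-0.035],0.01],[0.07,[0,0,-0.03],0],[0.07,[0,0,0],0],[0.07,[0,0,0],0]]' --force 30

```text
clock: 8.15
position: [0.5235, 0.0406, 0.1081]
ee_rot: [0.646, -0.645, 0.288, -0.289]
contact_force: [0.1, 0.1, 1.5]
width: 0.0702
```

```bash
python3 - <<'E'
from h import *
s=manip.get_state(); print(s['position'],s['width'],s['ee_rot'],s['contact_force'],s['qpos'])
M=camera_model('wrist'); p,d=save('wrist','w5.png'); save('side','s5.png',(190,130,340,250),4)
np.savez('w5.npz',p=p,d=d,tcp=s['position'],**{k:np.array(v) for k,v in M.items()})
E
```

```text
[0.52348569 0.04056671 0.10810212] 0.07018997897867041 [ 0.64577771 -0.64530882  0.28803759 -0.28910556] [0.08218066 0.0844875  1.51573103] [-5.52791486e-02  3.20764097e-01  1.82217908e+00  9.54341982e-05
  9.97001936e-01 -7.85379094e-01]
```

View pics/w5.png

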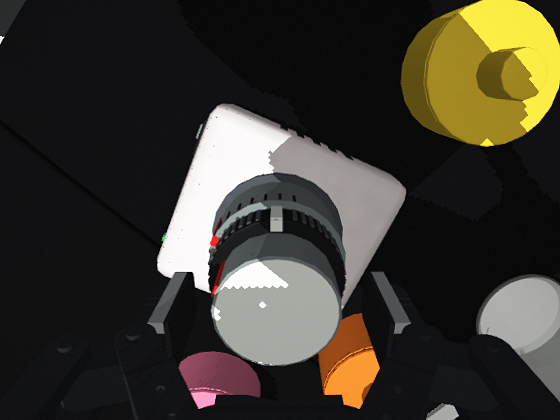

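View pics/s5.png

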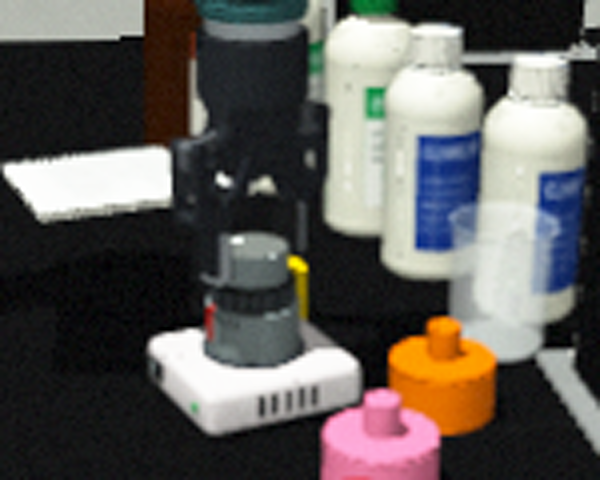

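```bash
cat > tip.py <<'E'
from h import *
import sys
z=np.load(sys.argv[1]); M={k:z[k] for k in ['mtx','distortion','world_from_camera']}; tcp=z['tcp']
T=M['world_from_camera']; n=T[:3,1].copy(); n[2]=0; n/=np.linalg.norm(n); c=(T[:3,3]-tcp)@n
f=np.sign(c)*n
for col in map(int,sys.argv[2:]):
    g=z['p'][250:300,col].astype(int).sum(1)
    for r in range(264,284):
        o,w=ray('wrist',(col,float(r)),M); t=((tcp-o)@f+.011)/(w@f); P=o+t*w
        print(col,r,g[r-250],z['d'][r,col].round(3),((P-tcp)[2]).round(4))
E
python3 tip.py w5.npz 188 378
```

```text
188 264 749 0.218 -0.0128
188 265 750 0.218 -0.0119
188 266 749 0.22 -0.011
188 267 751 0.219 -0.0101
188 268 752 0.218 -0.0093
188 269 753 0.219 -0.0084
188 270 765 0.219 -0.0076
188 271 679 0.22 -0.0067
188 272 0 0.146 -0.0059
188 273 42 0.146 -0.0051
188 274 50 0.145 -0.0043
188 275 53 0.144 -0.0035
188 276 54 0.144 -0.0027
188 277 44 0.143 -0.0019
188 278 35 0.142 -0.0011
188 279 35 0.143 -0.0003
188 280 39 0.143 0.0004
188 281 40 0.142 0.0012
188 282 40 0.142 0.0019
188 283 31 0.142 0.0027
378 264 35 0.26 -0.0128
378 265 24 0.26 -0.0119
378 266 32 0.261 -0.011
378 267 29 0.26 -0.0101
378 268 29 0.262 -0.0093
378 269 31 0.262 -0.0084
378 270 33 0.0 -0.0076
378 271 96 0.262 -0.0067
378 272 238 0.147 -0.0059
378 273 251 0.145 -0.0051
378 274 243 0.146 -0.0043
378 275 248 0.144 -0.0035
378 276 246 0.144 -0.0027
378 277 246 0.143 -0.0019
378 278 243 0.142 -0.0011
378 279 248 0.142 -0.0003
378 280 243 0.141 0.0004
378 281 246 0.14 0.0012
378 282 246 0.139 0.002
378 283 246 0.139 0.0027
```

The white line is at (277,215), facing the camera. The column is centred between the fingers and the tips are clear. I'll descend to ring height (tips at about 80 mm) and close.

>>> jog_arm --targets '[[0.07,[-0.0005,0,-0.01],0],[0.07,[0,0,-0.007],0],[0.07,[0,0,0],0],[0.064,[0,0,0],0],[0.064,[0,0,0],0],[0.064,[0,0,0],0]]' --force 30

```text
clock: 9.0
position: [0.5219, 0.0406, 0.0905]
ee_rot: [0.646, -0.645, 0.288, -0.289]
contact_force: [0.5, 0.0, 0.5]
width: 0.0642
```

```bash
python3 - <<'E'
from h import *
s=manip.get_state(); print(s['position'],s['width'],s['contact_force'])
M=camera_model('wrist'); p,d=save('wrist','w6.png',(160,150,400,330),3); save('side','s6.png',(220,160,310,240),7)
np.savez('w6.npz',p=p,d=d,tcp=s['position'],**{k:np.array(v) for k,v in M.items()})
E
```

```text
[0.52188049 0.04057539 0.09050261] 0.06423784832931835 [0.46608207 0.00136255 0.53278195]
```

View pics/w6.png

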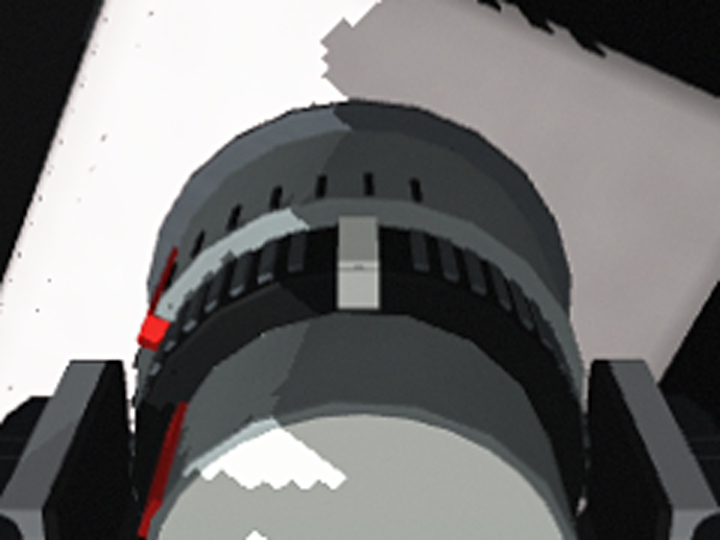

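View pics/s6.png

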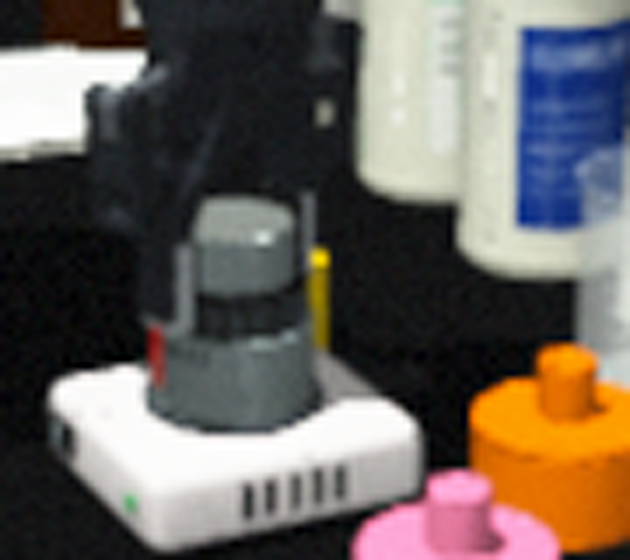

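```bash
python3 - <<'E'
from h import *
a=np.radians(222); t=np.radians(312)
for rr in (.033,.04):
  for off in (-.011,.011):
    P=[[.522+rr*np.cos(a)+off*np.cos(t),.0405+rr*np.sin(a)+off*np.sin(t),z] for z in (.074,.078,.082,.086)]
    q=proj('side',P); print(rr,off,((q-[220,160]+.5)*7-.5).round().tolist())
# check of registration: lower collar / ring boundary front toward camera
a2=np.radians(262)
for r,z in [(.033,.075),(.03,.076),(.03,.092),(.025,.093),(.025,.115)]:
    q=proj('side',[[.523+r*np.cos(a2),.0405+r*np.sin(a2),z]]); print(r,z,((q-[220,160]+.5)*7-.5).round().tolist())
E
python3 tip.py w6.npz 186 | awk '$3!=0' | sed -n 3,12p
```

```text
0.033 -0.011 [[153.0, 332.0], [153.0, 323.0], [153.0, 313.0], [152.0, 304.0]]
0.033 0.011 [[195.0, 347.0], [195.0, 337.0], [195.0, 327.0], [195.0, 318.0]]
0.04 -0.011 [[141.0, 337.0], [141.0, 328.0], [140.0, 318.0], [140.0, 309.0]]
0.04 0.011 [[183.0, 352.0], [183.0, 342.0], [183.0, 333.0], [183.0, 323.0]]
0.033 0.075 [[231.0, 345.0]]
0.03 0.076 [[231.0, 339.0]]
0.03 0.092 [[231.0, 301.0]]
0.025 0.093 [[231.0, 294.0]]
0.025 0.115 [[231.0, 241.0]]
186 266 752 0.199 -0.011
186 267 754 0.198 -0.0101
186 268 763 0.199 -0.0093
186 269 716 0.199 -0.0084
186 270 187 0.147 -0.0076
186 271 291 0.148 -0.0067
186 272 284 0.147 -0.0059
186 273 285 0.146 -0.0051
186 274 284 0.145 -0.0043
186 275 284 0.145 -0.0035
```

The side view puts the tips at about 80–82 mm, clear of the lower collar. Now I'll grip and turn.

>>> jog_arm --targets '[[0.055,[0.001,0,0],0],[0.055,[0,0,0],0],[0.055,[0,0,0],0],[0.055,[0,0,0],0],[0.055,[0,0,0],0]]' --force 30

```text
clock: 9.72
position: [0.5222, 0.0407, 0.0907]
ee_rot: [-0.645, 0.646, -0.289, 0.288]
contact_force: [-2.2, 1.2, 5.4]
width: 0.0587
```

>>> jog_arm --targets '[[0.055,[0,0,0],0.15],[0.055,[0,0,0],0.15],[0.055,[0,0,0],0.15],[0.055,[0,0,0],0.15],[0.055,[0,0,0],0.15],[0.055,[0,0,0],0.15],[0.055,[0,0,0],0.15],[0.055,[0,0,0],0.11],[0.055,[0,0,0],0],[0.055,[0,0,0],0]]'

```text
clock: 10.98
position: [0.5217, 0.0391, 0.0907]
ee_rot: [-0.697, 0.699, 0.112, -0.114]
contact_force: [-3.5, -5.0, 6.0]
width: 0.0586
```

```bash
python3 - <<'E'
from h import *
s=manip.get_state(); print(s['position'],s['width'],s['contact_force'],s['moment'],s['ee_rot'])
M=camera_model('wrist'); p,d=save('wrist','w7.png',(160,150,400,330),3)
np.savez('w7.npz',p=p,d=d,tcp=s['position'],**{k:np.array(v) for k,v in M.items()})
E
```

```text
[0.52168885 0.03907935 0.09074133] 0.0585585944298562 [-3.52552871 -5.04758273  5.96583359] [-0.56010894  0.64155523  0.06762139] [-0.69717863  0.69890984  0.11193857 -0.11373987]
```

View pics/w7.png

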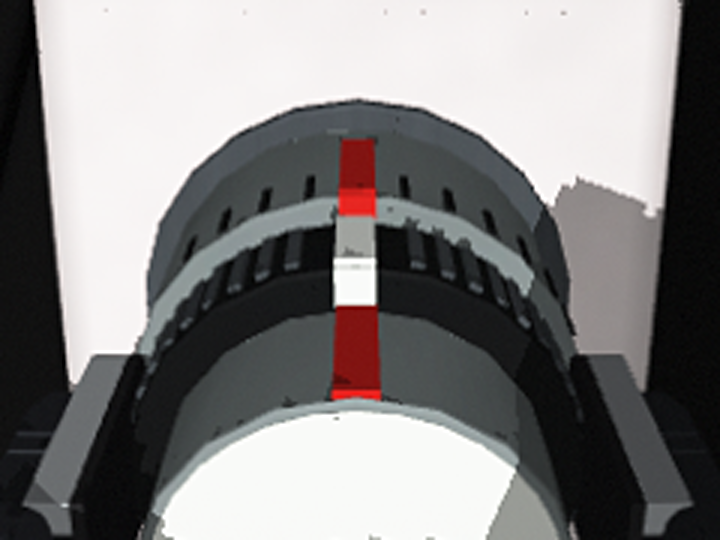

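```bash
cat > al.py <<'E'
from h import *
import sys
z=np.load(sys.argv[1]); M={k:z[k] for k in ['mtx','distortion','world_from_camera']}; p=z['p'].astype(int)
x0,x1=int(sys.argv[2]),int(sys.argv[3]); ax=(.523,.0405)
for r in range(190,290,3):
    row=p[r,x0:x1]; R,G,B=row.T
    red=np.clip(R-np.maximum(G,B),0,None)*1.; w=np.clip(row.min(1)-75,0,None)*1.
    for nm,q in (('red',red),('wh',w)):
        q=np.where(q>.5*q.max(),q,0) if q.max()>40 else q*0
        n=(q>0).sum()
        if 8<n<22: print(r,nm,n,round((q*np.arange(x0,x1)).sum()/q.sum(),2))
a=np.radians(198.1)
for rr,zz in [(.033,.045),(.033,.075),(.03,.078),(.03,.092),(.025,.1),(.025,.115)]:
    print(rr,zz,proj('wrist',[[ax[0]+rr*np.cos(a),ax[1]+rr*np.sin(a),zz]],M).round(1))
E
python3 al.py w7.npz 260 300
```

```text
196 red 11 278.97
199 red 11 278.83
202 red 12 278.65
205 red 12 278.61
208 red 12 278.6
211 red 12 278.55
214 red 12 278.62
217 red 12 278.56
220 red 12 278.52
226 wh 13 277.86
229 wh 13 277.85
232 wh 13 278.12
235 wh 13 278.2
238 wh 14 277.68
241 wh 14 277.59
244 wh 14 277.7
247 wh 13 278.0
250 wh 13 278.0
253 red 14 278.43
256 red 14 278.53
259 red 14 278.55
262 red 14 278.58
265 red 15 278.2
268 red 15 278.21
271 red 16 278.37
274 red 16 278.46
277 red 16 279.23
280 red 16 278.44
283 wh 13 278.14
0.033 0.045 [[279.3 192.7]]
0.033 0.075 [[279.2 213.4]]
0.03 0.078 [[279.2 223. ]]
0.03 0.092 [[279.1 236.7]]
0.025 0.1 [[279. 259.]]
0.025 0.115 [[278.9 280.6]]
```

White centre is at column 277.9 against 278.5 for red, about 0.4° past. That's good, so I'll release, then rise and check.

>>> jog_arm --targets '[[0.074,[0,0,0],0],[0.074,[0,0,0],0],[0.074,[0,0,0],0],[0.074,[0,0,0],0]]'

```text
clock: 11.52
position: [0.5228, 0.0407, 0.0903]
ee_rot: [0.698, -0.698, -0.112, 0.112]
contact_force: [0.0, -0.0, 0.5]
width: 0.0742
```

```bash
python3 - <<'E'
from h import *
s=manip.get_state(); print(s['position'],s['width'],s['contact_force'],s['moment'])
M=camera_model('wrist'); p,d=save('wrist','w8.png',(160,150,400,330),3)
np.savez('w8.npz',p=p,d=d,tcp=s['position'],**{k:np.array(v) for k,v in M.items()})
E
python3 al.py w8.npz 260 300 | grep -E 'red|wh'
```

```text
[0.52281104 0.04071308 0.09025136] 0.07418871721807109 [ 0.01499501 -0.00357285  0.5318188 ] [ 0.01043572 -0.00082199  0.03253604]
193 red 11 276.05
196 red 11 275.95
199 red 12 275.65
202 red 12 275.71
205 red 12 275.59
208 red 12 275.51
211 red 12 275.55
214 red 12 275.56
217 red 12 275.64
223 wh 12 274.52
226 wh 12 274.53
229 wh 13 275.0
232 wh 14 274.32
235 wh 14 274.34
238 wh 14 274.46
241 wh 14 274.46
244 wh 14 274.46
247 wh 14 274.35
250 red 15 275.04
253 red 15 275.01
256 red 15 274.88
259 red 15 274.99
262 red 15 274.99
265 red 15 274.95
268 red 16 274.61
271 red 16 274.83
274 red 16 275.36
277 red 16 274.54
280 wh 18 274.59
```

View pics/w8.png

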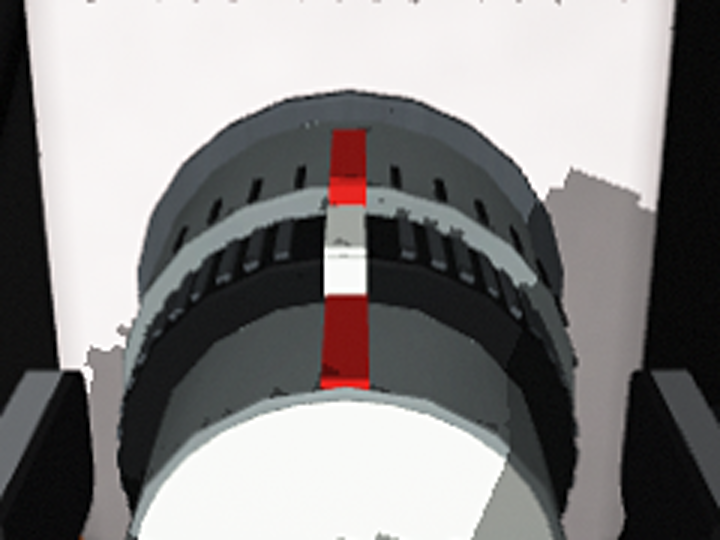

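The ring is released: white at 274.4 against red at 275.3, about 0.6° off, which is fine. Next I rise, turn back and go to view the red-capped vial.

>>> jog_arm --targets '[[0.076,[0,0,0.03],0],[0.076,[0,0,0.05],0],[0.076,[0,0,0.05],-0.17],[0.076,[0,-0.02,0.01],-0.18],[0.076,[0.005,-0.03,0],-0.18],[0.076,[0.005,-0.03,0],-0.18],[0.076,[0.005,-0.03,0],-0.18],[0.07,[0.005,-0.03,0],-0.18],[0.06,[0.005,-0.03,0],-0.18],[0.06,[0.005,-0.03,0],-0.18]]'

```text
clock: 12.82
position: [0.5528, -0.1603, 0.2302]
ee_rot: [0.6, -0.6, 0.375, -0.375]
contact_force: [0.3, 0.5, -0.2]
width: 0.0599
```

>>> jog_arm --targets '[[0.06,[0,0,0],-0.18],[0.06,[0,0,0],-0.18],[0.06,[0,0,0],-0.1],[0.06,[0,0,0],0],[0.06,[0,0,0],0]]'

```text
clock: 13.45
position: [0.5527, -0.1593, 0.2303]
ee_rot: [0.5, -0.5, 0.5, -0.5]
contact_force: [0.4, 0.5, -0.4]
width: 0.0601
```

```bash
python3 - <<'E'
from h import *
s=manip.get_state(); print(s['position'],s['width'],s['contact_force'],s['ee_rot'])
M=camera_model('wrist'); p,d=save('wrist','w9.png')
from ang import pts
A,C,UV=pts(p,d,M,np.ones(d.shape,bool))
red=(C[:,0]>90)&(C[:,1]<.5*C[:,0])&(C[:,2]<.5*C[:,0])&(abs(A[:,0]-.555)<.04)&(abs(A[:,1]+.21)<.05)
t=A[red&(A[:,2]>.061)]; print(len(t),cv2.minEnclosingCircle(t[:,:2].astype(np.float32)),t.max(0),UV[red].mean(0))
for n in ['vial_d']: print([(round(q['score'],2),q['position'],atz('wrist',q['position'],0,M).round(3)) for q in spot_point(n,'wrist')])
E
```

```text
[ 0.55271207 -0.15930953  0.23028196] 0.060129640877058924 [ 0.35373091  0.49978331 -0.41867611] [ 0.50039517 -0.50037779  0.499623   -0.49960344]
547 ((0.550437331199646, -0.2127087265253067), 0.01225780788809061) [ 0.56169732 -0.20123709  0.0667448 ] [275.93074324 248.05405405]
[(0.87, [212.9, 357.9], array([ 0.474, -0.388,  0.   ])), (0.83, [269.1, 300.4], array([ 0.542, -0.306,  0.   ])), (0.78, [275.4, 219.5], array([ 0.549, -0.21 ,  0.   ]))]
```

View pics/w9.png

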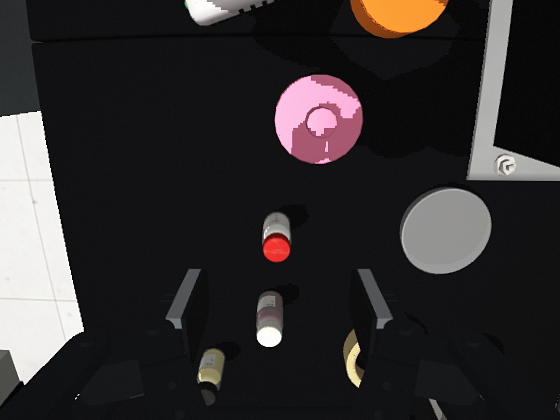

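Three vials: red cap (276,248), white cap (269,335), black cap (207,390). The red one is meant, and one crop will confirm it.

```bash
python3 -c "
import cv2
p=cv2.imread('pics/w9.png')[190:410,180:330]; cv2.imwrite('pics/w9c.png',cv2.resize(p,None,fx=2.7,fy=2.7,interpolation=2))"
```

```text
(no output)
```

View pics/w9c.png

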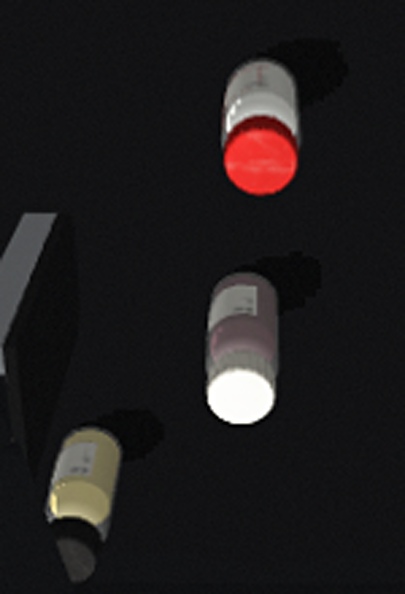

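>>> jog_arm --targets '[[0.05,[-0.0022,-0.0532,0],0],[0.05,[0,0,-0.05],0],[0.05,[0,0,-0.05],0],[0.05,[0,0,0],0],[0.05,[0,0,0],0]]' --force 30

```text
clock: 14.18
position: [0.5517, -0.2131, 0.1319]
ee_rot: [-0.5, 0.5, -0.499, 0.501]
contact_force: [0.1, -0.8, 1.1]
width: 0.0501
```

```bash
python3 - <<'E'
from h import *
s=manip.get_state(); print(s['position'],s['width'],s['contact_force'])
save('wrist','w10.png')
E
```

```text
[ 0.551697   -0.21308497  0.13189293] 0.05013495171853169 [ 0.12614542 -0.75933994  1.14907715]
```

View pics/w10.png

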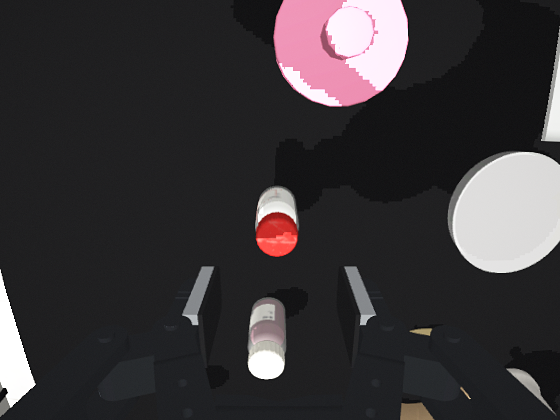

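The red vial (276,235) is centred between the jaws (207 and 355). Down and grip.

>>> jog_arm --targets '[[0.05,[-0.001,0,-0.04],0],[0.05,[0,0.0,-0.035],0],[0.05,[0,0,-0.012],0],[0.05,[0,0,0],0],[0.015,[0,0,0],0],[0.015,[0,0,0],0],[0.015,[0,0,0],0],[0.015,[0,0,0],0],[0.015,[0,0,0],0],[0.015,[0,0,0],0]]' --force 30

```text
clock: 15.48
position: [0.5509, -0.2133, 0.0452]
ee_rot: [-0.5, 0.5, -0.499, 0.501]
contact_force: [-0.4, 0.3, 6.8]
width: 0.0262
```

```bash
python3 - <<'E'
from h import *
s=manip.get_state(); print(s['position'],s['width'],s['contact_force'],s['moment'])
save('wrist','w11.png'); save('side','s11.png',(220,210,340,330),5)
E
```

```text
[ 0.55086574 -0.21325873  0.04522693] 0.026192127143532026 [-0.35518278  0.2866823   6.76060578] [ 0.04657643 -0.0548667   0.04877339]
```

View pics/w11.png

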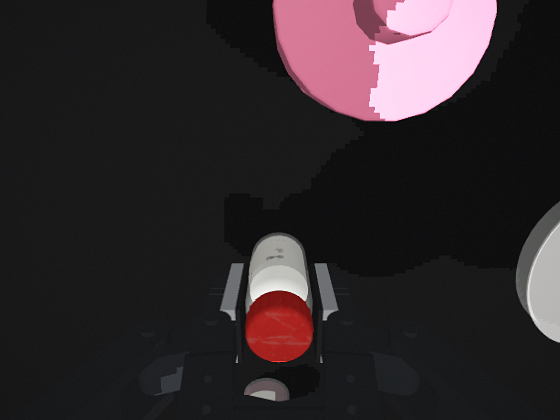

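View pics/s11.png

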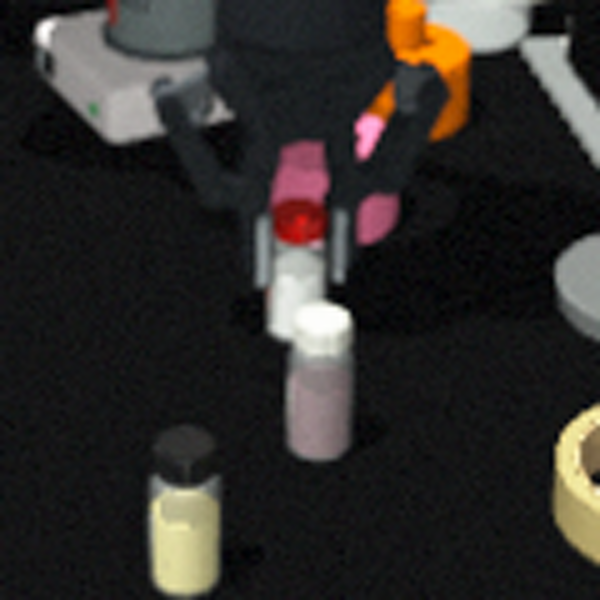

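The vial is held, upright in both views (wrist (279,300)). Lift and carry it over the light.

>>> jog_arm --targets '[[0.015,[0,0,0.01],0],[0.015,[0,0,0.04],0],[0.015,[0,0,0.06],0],[0.015,[0,0,0.06],0],[0.015,[-0.007,0.06,0],0],[0.015,[-0.007,0.06,0],0],[0.015,[-0.007,0.06,0],0],[0.015,[-0.007,0.05,0],0],[0.015,[0,0.0235,0],0],[0.015,[0,0,0],0]]'

```text
clock: 16.82
position: [0.5211, 0.0424, 0.2139]
ee_rot: [0.501, -0.501, 0.499, -0.499]
contact_force: [0.6, -0.1, -1.1]
width: 0.0264
```

>>> jog_arm --targets '[[0.015,[0,0,-0.02],0],[0.015,[0,0,-0.01],0],[0.015,[0,0,-0.01],0],[0.015,[0,0,0],0],[0.015,[0,0,0],0]]'

```text
clock: 17.45
position: [0.5219, 0.0406, 0.1737]
ee_rot: [-0.5, 0.5, -0.5, 0.5]
contact_force: [-0.9, 0.2, -0.5]
width: 0.0261
```

```bash
python3 - <<'E'
from h import *
s=manip.get_state(); print(s['position'],s['width'],s['contact_force'],s['ee_rot'])
M=camera_model('wrist'); p,d=save('wrist','w12.png'); save('side','s12.png',(200,120,310,230),5)
S,_=save('scene','c12.png',(170,110,290,230),5)
from ang import pts
A,C,UV=pts(p,d,M,np.ones(d.shape,bool))
red=(C[:,0]>90)&(C[:,1]<.5*C[:,0])&(C[:,2]<.5*C[:,0])&(A[:,2]>.17)
t=A[red]; t=t[t[:,2]>np.percentile(t[:,2],50)]; print(len(t),cv2.minEnclosingCircle(t[:,:2].astype(np.float32)),np.percentile(t[:,2],[5,50,95]))
E
```

```text
[0.52190536 0.0406054  0.17365397] 0.026140500310606832 [-0.85973515  0.24813666 -0.53007405] [-0.50007488  0.49975301 -0.49987157  0.50030036]
1632 ((0.5220510959625244, 0.041543640196323395), 0.011636205017566681) [0.19303641 0.19343015 0.19413717]
```

View pics/w12.png

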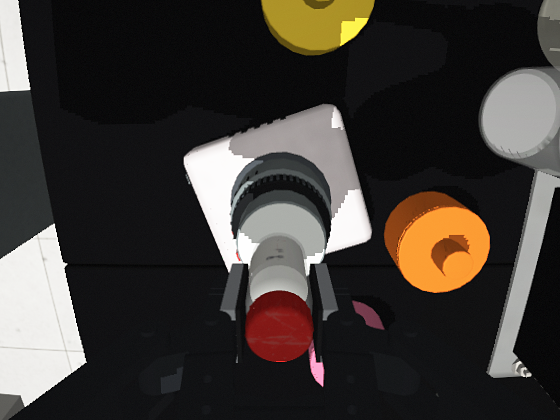

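View pics/s12.png

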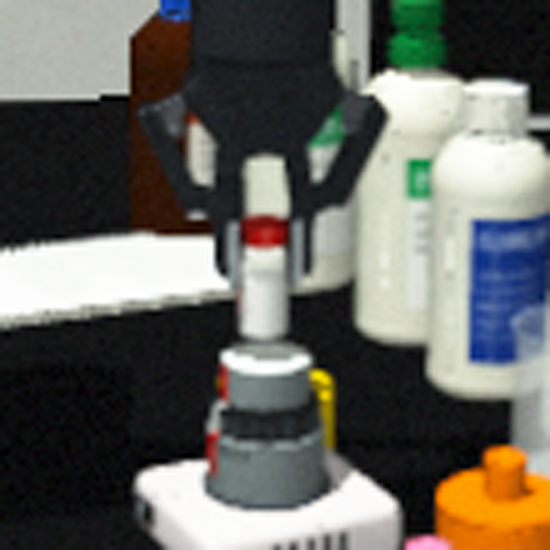

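View pics/c12.png

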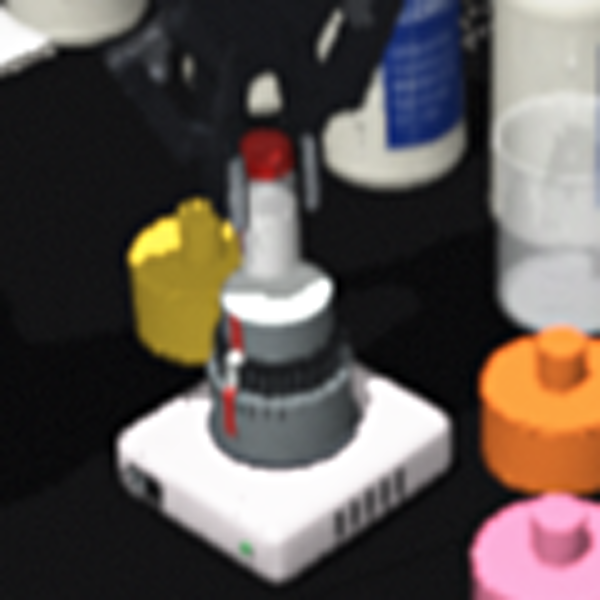

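The vial hangs upright about 13.5 mm above the disc, 1 mm off centre, and the ring line is still in line with the red. I'll correct by 1 mm and lower.

>>> jog_arm --targets '[[0.015,[0.001,-0.0008,-0.006],0],[0.015,[0,0,-0.004],0],[0.015,[0,0,-0.002],0],[0.015,[0,0,-0.001],0],[0.015,[0,0,0],0]]'

```text
clock: 18.23
position: [0.5226, 0.0401, 0.1604]
ee_rot: [0.5, -0.5, 0.5, -0.5]
contact_force: [0.9, 0.0, -0.0]
width: 0.0262
```

>>> jog_arm --targets '[[0.015,[0,0,-0.001],0],[0.015,[0,0,0],0]]'

```text
clock: 18.48
position: [0.5227, 0.0401, 0.1602]
ee_rot: [-0.5, 0.5, -0.5, 0.5]
contact_force: [-1.3, 0.6, 5.1]
width: 0.0261
```

Contact at 5 N. I'll open and rise.

>>> jog_arm --targets '[[0.03,[0,0,0],0],[0.045,[0,0,0],0],[0.06,[0,0,0],0],[0.06,[0,0,0],0],[0.06,[0,0,0.03],0],[0.06,[0,0,0.05],0],[0.06,[0,0,0.03],0],[0.06,[0,-0.03,0],0],[0.06,[0,0,0],0],[0.06,[0,0,0],0]]'

```text
clock: 19.73
position: [0.5222, 0.0105, 0.2689]
ee_rot: [0.5, -0.5, 0.501, -0.5]
contact_force: [-0.3, 1.0, -0.1]
width: 0.0601
```

```bash
python3 - <<'E'
from h import *
s=manip.get_state(); print(s['position'],s['width'],s['contact_force'])
M=camera_model('wrist'); p,d=save('wrist','w13.png'); save('side','s13.png',(200,140,310,250),5)
save('scene','c13.png',(170,110,290,230),6)
from ang import pts
A,C,UV=pts(p,d,M,np.ones(d.shape,bool))
red=(C[:,0]>90)&(C[:,1]<.5*C[:,0])&(C[:,2]<.5*C[:,0])&(A[:,2]>.173)
t=A[red]; print(len(t),cv2.minEnclosingCircle(t[:,:2].astype(np.float32)),np.percentile(t[:,2],[5,50,95]))
get_image('scene')
for n in ['vial_d','petri_0','tape_1']:
  print(n,[(round(q['score'],2),np.round(atz('scene',q['position'],0),3)) for q in spot_point(n,'scene')])
E
```

```text
[0.52223585 0.01045835 0.26886333] 0.06009979089845478 [-0.29255212  1.03424273 -0.08777772]
1155 ((0.5227103233337402, 0.04015760496258736), 0.0121010048314929) [0.17837857 0.17956029 0.18057128]
vial_d [(0.82, array([ 0.545, -0.302,  0.   ])), (0.66, array([ 0.481, -0.384, -0.   ])), (0.53, array([0.599, 0.198, 0.   ]))]
petri_0 [(0.67, array([ 0.723, -0.222,  0.   ]))]
tape_1 [(0.61, array([ 0.669, -0.371,  0.   ]))]
```

View pics/c13.png

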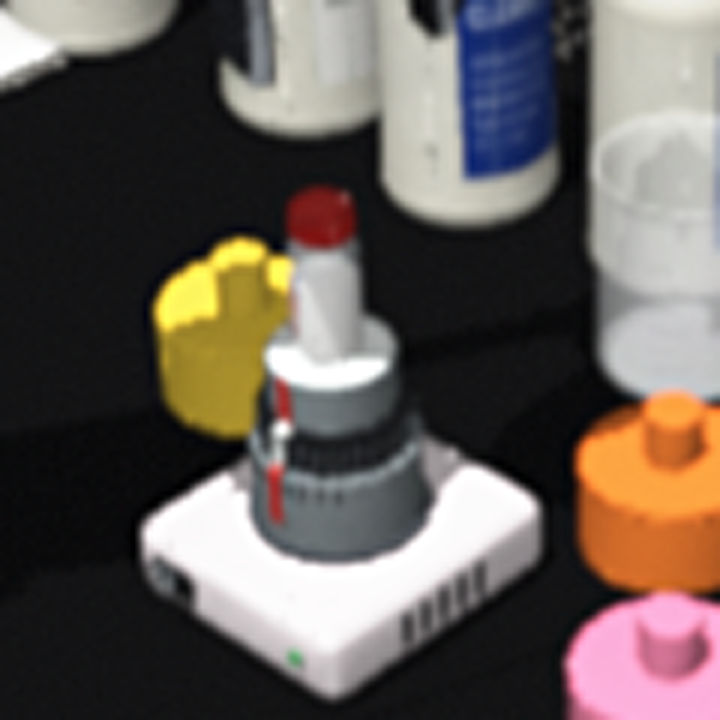

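View pics/s13.png

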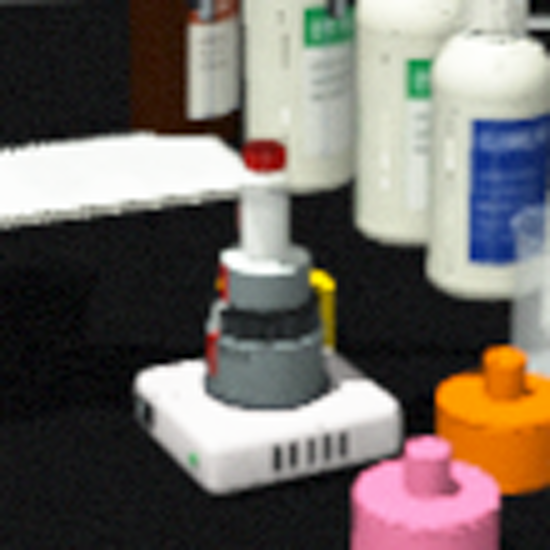

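View pics/w13.png

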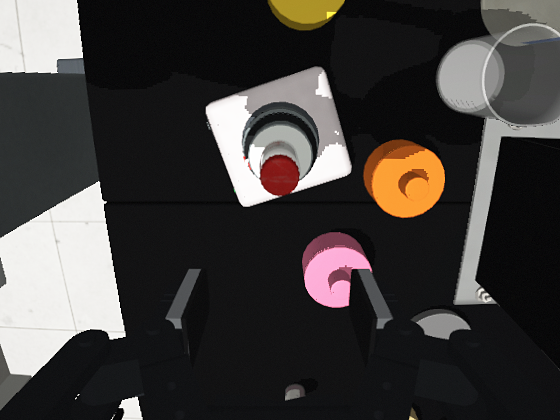

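The vial stands upright, its cap centre at (0.5227, 0.0402) against the axis at (0.523, 0.0405). The white line is still between the red lines (scene crop, about (280,440)), the cap stands knob-up, and the robot is clear. Handing in.

```bash
python3 -c "
from rig import *
print(sign_off())"
```

```text
the job is handed in; nothing more can be done
None
```

The job is done in the order asked and handed in after about 20 s of the 67 s allowed; the hand-in reports no verdict.

- **Dust cap:** the orange cap now stands knob up on the free worktop at about (0.65, 0.00).
- **Iris ring:** I gripped only the ring, turned it about 66° anticlockwise and let go. The fingertips were about 80 mm above the worktop, clear of both collars. After release the white line was about 0.6° past the red line. The last scene picture still shows it in line, but that was checked by eye, not measured again.
- **Red-capped vial:** it stands upright on the white disc, within about 0.5 mm of the centre as the wrist camera measures it.
- **Other things:** the other vials, the dish and the tape were found where they began, to within about 10 mm, which is the spread of the detections.

Two checks disagreed slightly:
- **Light's position:** the scene and side cameras placed the light's axis 2–5 mm away from where the wrist camera did. I used the wrist camera's value, and the vial's final position agrees with it.
- **Fingertip height:** the wrist camera and my estimate of the finger swing differed by 2–3 mm, so I chose a height that was safe for both.

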